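Dock the label printer

TASK

Push the label printer up the ramp of its dock, without lifting it off, until its rear edge drops behind the orange lip and it lies level in the bay. Then slide the orange backstop fully home against its end stop so that the printer is held, and let go. Leave the calculator, pen cup and mouse where they are.

Things in the scene. Friction and masses are not known exactly. Their poses are not given: they have to be found in the camera images.
- printer: Label printer, 60 mm high: grey base 125 long (x) x 104 wide (y) x 22 mm high; black upper body 106 x 98 x 38 mm set 17 mm ahead of the base's rear face. About 0.5 to 0.85 kg, too wide to grip. Origin: centre of its underside. +x is its leading end, facing the ramp; push the base's rear face (x = -62.5 mm). Starts 45 to 80 mm short of the ramp, up to 8 mm and 0.15 rad out of line.
- dock: Fixed dock, 0.38 m long. Origin: on the table, on the centre line, under the upright inner face of the orange lip; +x points up the ramp and into the bay, z up. The lip is flat from x = -8 to 0 mm at height 32 mm, then drops 12 mm to the bay. Blue curbs on both sides, inner faces at y = +-60 mm, 10 mm above the ramp, 16 mm above the bay floor.
- ramp_foot (a point): Foot of the aluminium ramp, on the table on the centre line (dock x = -138 mm, height 0). The ramp rises 13.8 degrees to the lip at dock x = -8 mm, height 32 mm. Slippery blue entry guides, 16 mm high, flared by 0.4 rad, reach 35 mm before the foot, where they are open to y = +-72 mm, and steer a printer that is a little off line. Axes as the dock's.
- bay (a point): Where the docked printer's origin belongs, within 3 mm along x: on the bay floor, 20 mm above the table, at dock x = 64 mm (the printer then lies between the lip at x = 0 and the closed backstop at x = 128 mm). The grey bay floor runs from dock x = 0 to 205 mm. Axes as the dock's.
- backstop (a joint): Position of the orange backstop in m along dock +x: 0 = home on its end stop (inner face at dock x = 128 mm, 3 mm more than the printer's length from the lip), 0.05 = fully open. Starts 0.028 to 0.045 open. Slides with about 3 N friction and stays where left; closing it also pushes a loose printer back to the lip.
- backstop_tab (a point): Top centre of the black tab on top of the backstop, 112 mm above the table. The tab is 16 mm thick (along dock x) x 50 mm wide (dock y) and stands 33 mm above the orange plate (16 x 104 mm, top 79 mm above the table). Dock -x is the closing direction.
- calculator: White desk calculator 140 x 85 x 14 mm lying on the table beside the dock; origin at the centre of its underside. To be left alone.
- pen_cup: Blue cup, 76 mm across and 85 mm high, pens standing up to about 150 mm; origin at the centre of its underside. To be left alone.
- mouse: White computer mouse 100 x 58 x 30 mm; origin at the centre of its underside. To be left alone.
Things that resemble listed ones, but are neither listed nor needed, are in the scene too. What is meant by the printer is not brown, green or white, and is the smaller of those in its own colour.

How it is judged:
By the outcome, as a careful person would: the job done as asked, in the order asked, and still so for the second after the job is handed in, with the robot touching nothing.
It also fails if it takes over 51 s, if anything falls off the work surface, if the arm or the gripper's body presses on something with over 40 N, if the wrist force passes 120 N, or if a joint passes its speed limit or range.

ROBOT

A 6-joint arm with a two-finger parallel gripper is mounted at the origin on the work surface. World frame = base frame: x ahead of the robot, y to its left, z up, the work surface at z = 0. Lengths are in mm, angles in rad, forces in N, time in s.
With the tool pointing down it reaches from about 275 to 750 mm from the base axis. Payload 10.2 kg.
Tool frame: the origin (TCP) lies midway between the tips of the shut fingers; the grasp point (between the pads) lies 19 mm behind it; z points along the fingers, y is the direction in which the jaws open and shut (so a half turn about z gives the same grasp; the last joint's range is limited). The gripper opens to 85 mm and grips with 20 to 120 N. Pads are 22 mm wide; open, the fingers measure 114 mm over their backs; the gripper's body (76 mm by 85 mm) begins 54 mm behind the grasp point. The pads swing forward as they close: fully open they stand 13 mm farther back than shut.
Start: joints at [0.987, 0.313, 1.498, -0, 1.331, -0.223], TCP at [185.35, 491.199, 231.294] pointing down, gripper open.
Joint ranges: [-2.94, 2.94], [-0.97, 2.17], [0.19, 2.56], [-1.23, 4.37], [0.02, 3.11], [-2.88, 2.88]. Speed limits (rad/s): [2.39, 2.39, 3.01, 3.14, 3.14, 3.14].

INTERFACE

Orientations are given as a unit quaternion [w, x, y, z].
In Python, from rig import sense, optics, ctrl gives the robot as it stands.
- The arm moves only by the tool play_rows, never from a script. Its argument "plan" is a list of rows, each a list of 7 numbers: the shift along the world's x, y, z in mm, then the turn, a rotation vector about the world's x, y, z in rad, then the opening, from -1 (shut) to 1 (fully open), so that 0 is half open. A call has 1 to 5 rows; each row shifts and turns the pose as measured when the row begins; what a row does not reach is not made up. A row lasts 1/12 s, in which the tool goes at most 41.7 mm and 7.16 degrees, less where a joint would pass 70% of its speed; a pose out of reach is approached as far as the arm can. A call is refused whole if a number of a shift passes 41.7 or a number of a turn 0.125, either way. A call with a gripper value outside its range is refused whole. The fingers move at their own pace and stop on an object; "grip_force" is the grip in N (left out, the last holds). Time passes only in rows, so rows that do not move let the fingers close. It gives the time, the measured TCP pose, the force and the opening at its end, in the units of the state.
- sense(): the state, without advancing time (a new reading comes with each control period).
- optics.capture(name): name is "side" or "top"; returns a dict with "img" (384x512x3 uint8, blue, green, red), "fx", "fy", "cx", "cy" (pixels), "dist" ([k1, k2, p1, p2, k3] as OpenCV has them; the pictures are not rectified), "world_to_cam" (4x4, takes a point from world to camera coordinates). Camera axes: x right, y up, looking along -z (the intrinsics and any distortion apply to the point x, -y, -z); pixel columns grow to the right and rows downward; lengths in mm; the calibration is good to about 2 mm. A picture is of the moment at which its call begins. There is no depth.
- ctrl.finish_job(): hands the job in, once; it reports no verdict.
The state is a dict: "time_s": time; "joints": joint angles; "dq": joint speeds; "tau": joint torques, N m; "eef_pos": TCP position; "ee_rot": TCP orientation; "force": force on the tool from outside, world axes, zero at the start; "wrist_torque": the same for the moment, N m; "grip_width": opening from 0.0 (shut) to 1.0 (fully open).
Only numpy, scipy, OpenCV 4.12 (cv2) and the standard library are available. Lean on these libraries where they do the work, as an engineer would, in place of code of your own. Each camera call takes 0.05 s, during which the arm holds its last target. There are 200 camera calls.

## Working session

There is one attempt and no reset: what is moved stays moved. The work goes in short steps, Python scripts to look and compute and a tool call to move; the robot and the scene stay as the last step left them, time stands still between calls to the robot, and variables do not carry over. Pictures are saved under pics/ and viewed, about 8 in all and at most 12, crops included, and the job is handed in when it is done.

Besides the shell and the picture viewer there is one more tool, called after ">>>" by a JSON object that holds its "api" and its "payload", one argument or row to a line. play_rows: Moves the arm, as the interface text tells. Its arguments: {"type":"object","properties":{"plan":{"type":"array"},"grip_force":{"type":"number"}},"required":["plan"]}

```bash
ls; mkdir -p pics; cat > h.py <<'E'
import numpy as np, cv2
from rig import sense, optics, ctrl
def cap(n,f=None):
    c=optics.capture(n)
    if f: cv2.imwrite('pics/'+f,c['img'])
    return c
def K(c): return np.array([[c['fx'],0,c['cx']],[0,c['fy'],c['cy']],[0,0,1.]])
def ray(c,p):
    u=cv2.undistortPoints(np.array([[p]],float),K(c),np.array(c['dist'],float))[0,0]
    d=np.array([u[0],-u[1],-1.]); M=np.array(c['world_to_cam']); R=M[:3,:3]
    return -R.T@M[:3,3], R.T@d
def onz(c,p,z):
    o,d=ray(c,p); return o+d*(z-o[2])/d[2]
def proj(c,P):
    M=np.array(c['world_to_cam']); q=M[:3,:3]@np.array(P,float)+M[:3,3]
    return cv2.projectPoints(np.array([[q[0],-q[1],-q[2]]]),np.zeros(3),np.zeros(3),K(c),np.array(c['dist'],float))[0][0,0]
E
python3 - <<'E'
from h import *
a=cap('top');b=cap('side')
cv2.imwrite('pics/top0.png',cv2.resize(a['img'],(800,600),interpolation=cv2.INTER_CUBIC))
cv2.imwrite('pics/side0.png',cv2.resize(b['img'],(800,600),interpolation=cv2.INTER_CUBIC))
import pickle;pickle.dump((a,b),open('c0.pkl','wb'))
print(a['world_to_cam'],b['world_to_cam'],a['fx'],a['dist'],sense())
E
```

```text
pics
[[ 1.40792988e-03 -9.99988359e-01  4.61516761e-03 -1.32340504e+02]
 [ 9.98290228e-01  1.67519653e-03  5.84278634e-02 -5.58645069e+02]
 [-5.84349145e-02  4.52501439e-03  9.98280965e-01 -1.14092676e+03]
 [ 0.00000000e+00  0.00000000e+00  0.00000000e+00  1.00000000e+00]] [[-9.99208577e-01 -3.39024500e-02 -2.08048889e-02  5.75115184e+02]
 [-3.66723882e-04 -5.15162686e-01  8.57092336e-01 -1.58692393e+02]
 [-3.97754326e-02  8.56421643e-01  5.14742541e-01 -1.63580996e+03]
 [ 0.00000000e+00  0.00000000e+00  0.00000000e+00  1.00000000e+00]] 365.0001232613445 [-0.01497638  0.          0.          0.          0.        ] {'time_s': 0.1, 'joints': array([ 9.86558985e-01,  3.13392006e-01,  1.49837321e+00,  1.84448996e-05,
        1.33100412e+00, -2.23403450e-01]), 'dq': array([-0.00091195, -0.00226985, -0.00253502, -0.00179102,  0.00230421,
       -0.00022123]), 'tau': array([ 3.45450688e-03, -4.12899184e+01, -2.60141140e+01, -7.58885903e-05,
        3.02742774e-03,  3.71442729e-05]), 'eef_pos': array([185.22969823, 490.98758637, 230.78879553]), 'ee_rot': array([-2.39415727e-04,  1.79441896e-01,  9.83768397e-01, -5.37498016e-04]), 'force': array([0.31642778, 0.33934194, 0.39896663]), 'wrist_torque': array([-0.04581242, -0.00158269,  0.00158594]), 'grip_width': 1.0023792737851902}
```

View pics/top0.png

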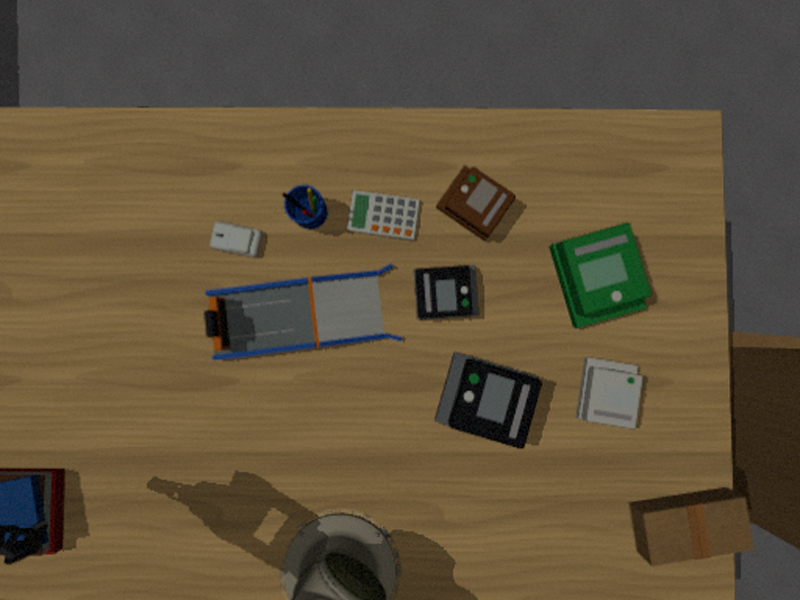

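View pics/side0.png

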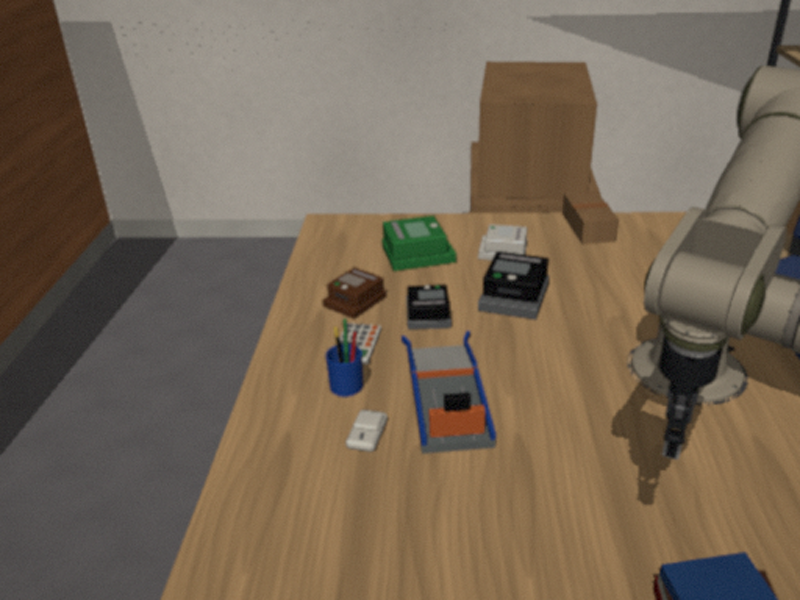

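Top view: black candidates are the small printer (447,292), which lies in line with the ramp, and a larger one (490,400). The brown (477,203), green (602,275) and white (612,392) ones are excluded by colour. The small black one fits. The dock runs left from the foot (383,308), past the lip (314,313), to the backstop tab (211,323). I'll confirm with a crop.

```bash
python3 - <<'E'
from h import *
import pickle
a,b=pickle.load(open('c0.pkl','rb'))
t=a['img'][160:240,125:315]; s=b['img'][175:295,240:360]
t=cv2.convertScaleAbs(t,alpha=1.6,beta=15);s=cv2.convertScaleAbs(s,alpha=1.6,beta=15)
t=cv2.resize(t,(760,320),interpolation=cv2.INTER_CUBIC)
cv2.imwrite('pics/crop.png',t)
hsv=cv2.cvtColor(a['img'],cv2.COLOR_BGR2HSV)
def rep(m,name,roi):
    mm=np.zeros_like(m);x0,x1,y0,y1=roi;mm[y0:y1,x0:x1]=m[y0:y1,x0:x1]
    for c in cv2.findContours(mm,0,2)[0]:
        if cv2.contourArea(c)>25: print(name,cv2.contourArea(c),np.round(cv2.minAreaRect(c),2) if 0 else cv2.boxPoints(cv2.minAreaRect(c)).round(1).tolist())
rep(cv2.inRange(hsv,(100,120,50),(130,255,255)),'blue',(128,262,160,240))
rep(cv2.inRange(hsv,(3,170,120),(14,255,255)),'orange',(128,262,160,240))
rep(cv2.inRange(hsv,(0,0,0),(180,255,45)),'black',(262,310,160,212))
rep(cv2.inRange(hsv,(0,0,0),(180,255,35)),'tab',(125,150,190,225))
rep(cv2.inRange(hsv,(0,0,0),(180,85,255)),'lowsat',(255,310,160,212))
E
```

```text
blue 135.5 [[135.6999969482422, 226.5], [199.89999389648438, 218.5], [200.39999389648438, 221.8000030517578], [136.10000610351562, 229.89999389648438]]
blue 74.5 [[204.6999969482422, 216.8000030517578], [255.6999969482422, 212.6999969482422], [256.1000061035156, 217.0], [205.0, 221.10000610351562]]
blue 135.5 [[131.6999969482422, 185.8000030517578], [195.8000030517578, 177.8000030517578], [196.3000030517578, 181.10000610351562], [132.10000610351562, 189.10000610351562]]
blue 80.5 [[199.6999969482422, 177.1999969482422], [250.0, 169.0], [250.8000030517578, 173.89999389648438], [200.5, 182.10000610351562]]
orange 32.5 [[196.60000610351562, 178.0], [198.5, 177.8000030517578], [203.39999389648438, 220.0], [201.5, 220.1999969482422]]
black 1151.0 [[265.0, 172.0], [303.3999938964844, 169.3000030517578], [305.6000061035156, 201.5], [267.20001220703125, 204.10000610351562]]
tab 241.5 [[129.39999389648438, 193.5], [143.60000610351562, 191.3000030517578], [148.1999969482422, 220.3000030517578], [134.0, 222.60000610351562]]
lowsat 1107.5 [[264.3999938964844, 172.10000610351562], [303.8999938964844, 169.60000610351562], [306.0, 201.8000030517578], [266.3999938964844, 204.39999389648438]]
```

View pics/crop.png

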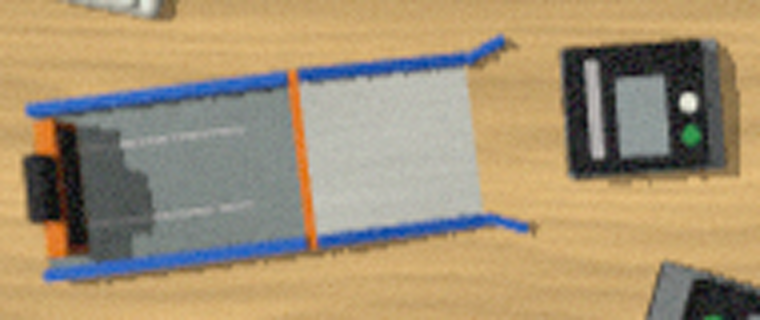

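```bash
cat > m.py <<'E'
from h import *
import pickle
a,b=pickle.load(open('c0.pkl','rb'))
P=lambda p,z: onz(a,p,z)
c=lambda x,y:(125+(x+.5)/4-.5,160+(y+.5)/4-.5)
print('cam',ray(a,(0,0))[0])
# bay curbs centre lines z 36
A=[P(((135.7+136.1)/2,(226.5+229.9)/2),36),P((200.15,220.15),36)]
B=[P((131.9,187.45),36),P((196.05,179.45),36)]
for L in(A,B): d=L[0]-L[1];print('curb',L[0].round(1),L[1].round(1),np.arctan2(d[1],d[0]))
l0,l1=P(c(290,72),32),P(c(311,248),32);print('lip',l0,l1,(l0+l1)/2)
f0,f1=P(c(468,64),0),P(c(484,212),0);print('foot',f0,f1,(f0+f1)/2)
q=[P(c(*p),60) for p in((562,50),(714,42),(722,172),(572,178))]
print('prn top',np.round(q,1)); d=q[0]-q[1];e=q[3]-q[2];print(np.arctan2(d[1],d[0]),np.arctan2(e[1],e[0]),np.mean(q,0))
w=q[0]-q[3];print('w',np.linalg.norm(w),np.linalg.norm(d),np.arctan2(w[1],w[0])+np.pi/2)
g=[P(c(*p),22) for p in((722,38),(738,38))];print(g)
t=[P(c(*p),112) for p in((24,158),(52,155),(60,218),(32,221))];print('tab',np.round(t,1),np.mean(t,0))
E
python3 m.py
```

```text
cam [ 491.20628184 -126.2404134  1172.21667718]
curb [425.9 251.8  36. ] [451.2  52.9  36. ] 1.697034126254011
curb [552.4 266.9  36. ] [577.7  67.   36. ] 1.6969048274090304
lip [583.73533855  64.39812272  32.        ] [446.47594432  46.52541318  32.        ] [515.10564144  55.46176795  32.        ]
foot [593.04032272 -73.51772144   0.        ] [474.15022155 -86.83435315   0.        ] [533.59527213 -80.1760373    0.        ]
prn top [[ 598.7 -148.1   60. ]
 [ 605.1 -264.4   60. ]
 [ 505.6 -270.    60. ]
 [ 500.9 -155.7   60. ]]
1.6255089284268065 1.6120605319419559 [ 552.58651755 -209.55050365   60.        ]
w 98.07592616298997 116.5632184776868 1.6490037341359398
[array([ 612.16081781, -275.52467883,   22.        ]), array([ 612.18711251, -288.21115003,   22.        ])]
tab [[514.3 243.6 112. ]
 [516.5 223.2 112. ]
 [470.9 216.5 112. ]
 [468.7 236.8 112. ]] [492.60666742 230.01608436 112.        ]
```

>>> {"api": "play_rows", "payload": {
  "plan": [
    [15, -35, 0, 0, 0, -0.11, 0],
    [15, -35, 0, 0, 0, -0.11, 0],
    [15, -35, 0, 0, 0, -0.11, 0],
    [15, -35, 0, 0, 0, -0.11, 0],
    [15, -35, 0, 0, 0, -0.11, 0]
  ]
}}

```text
time_s: 0.52
eef_pos: [258.4, 313.2, 227.9]
ee_rot: [-0.002, 0.445, 0.896, -0.002]
force: [1.9, -0.6, 1.3]
grip_width: 0.501
```

>>> {"api": "play_rows", "payload": {
  "plan": [
    [15, -35, 0, 0, 0, -0.11, 0],
    [15, -35, 0, 0, 0, -0.11, 0],
    [15, -35, 0, 0, 0, -0.11, 0],
    [15, -35, 0, 0, 0, -0.11, 0],
    [15, -35, 0, 0, 0, -0.1, 0]
  ]
}}

```text
time_s: 0.93
eef_pos: [333.3, 129.4, 227.4]
ee_rot: [-0.002, 0.677, 0.736, -0.001]
force: [1.2, 1.0, 0.0]
grip_width: 0.5
```

>>> {"api": "play_rows", "payload": {
  "plan": [
    [15, -35, 0, 0, 0, 0, 0],
    [15, -35, 0, 0, 0, 0, 0],
    [15, -35, 0, 0, 0, 0, 0],
    [15, -35, 0, 0, 0, 0, 0],
    [15, -35, 0, 0, 0, 0, 0]
  ]
}}

```text
time_s: 1.35
eef_pos: [408.8, -55.6, 227.3]
ee_rot: [-0.002, 0.68, 0.733, -0.001]
force: [0.2, 1.2, 0.1]
grip_width: 0.499
```

>>> {"api": "play_rows", "payload": {
  "plan": [
    [15, -35, 0, 0, 0, 0, 0],
    [15, -35, 0, 0, 0, 0, 0],
    [15, -35, 0, 0, 0, 0, 0],
    [15, -35, 0, 0, 0, 0, 0],
    [15, -35, 0, 0, 0, 0, 0]
  ]
}}

```text
time_s: 1.77
eef_pos: [484.7, -240.8, 226.0]
ee_rot: [-0.003, 0.681, 0.732, -0.001]
force: [0.2, 1.0, 0.7]
grip_width: 0.499
```

>>> {"api": "play_rows", "payload": {
  "plan": [
    [18, -27, 0, 0, 0, 0, 0],
    [18, -27, 0, 0, 0, 0, 0],
    [18, -27, 0, 0, 0, 0, 0],
    [16, -20, 0, 0, 0, 0, 0],
    [1, -1, 0, 0, 0, 0, 0]
  ]
}}

```text
time_s: 2.18
eef_pos: [557.5, -354.2, 221.2]
ee_rot: [-0.005, 0.684, 0.73, -0.001]
force: [-1.6, 0.6, -0.8]
grip_width: 0.498
```

>>> {"api": "play_rows", "payload": {
  "plan": [
    [0, 0, -35, 0, 0, 0, 0],
    [0, 0, -35, 0, 0, 0, 0],
    [0, 0, -35, 0, 0, 0, 0],
    [0, 0, -30, 0, 0, 0, 0],
    [0, 0, 0, 0, 0, 0, 0]
  ]
}}

```text
time_s: 2.6
eef_pos: [556.7, -354.0, 80.2]
ee_rot: [-0.005, 0.684, 0.729, -0.001]
force: [-0.6, 1.0, -1.3]
grip_width: 0.501
```

```bash
python3 - <<'E'
from h import *
a=cap('top');b=cap('side');print(sense()['eef_pos'],sense()['ee_rot'])
t=a['img'][150:240,190:330]; s=b['img'][165:255,225:365]
f=lambda i:cv2.resize(cv2.convertScaleAbs(i,alpha=1.6,beta=15),(466,300),interpolation=cv2.INTER_CUBIC)
cv2.imwrite('pics/c1.png',np.vstack([f(t),f(s)]))
E
```

```text
[ 558.87391076 -355.93851884   86.58504851] [-4.74601920e-04  6.84093850e-01  7.29393210e-01 -9.61571102e-04]
```

View pics/c1.png

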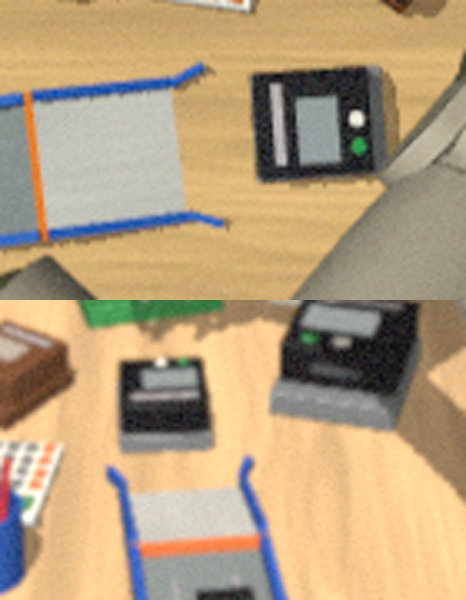

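>>> {"api": "play_rows", "payload": {
  "plan": [
    [0, 0, -30, 0, 0, 0, 0],
    [0, 0, -30, 0, 0, 0, 0],
    [0, 0, -12, 0, 0, 0, 0],
    [0, 0, 0, 0, 0, 0, 0],
    [-1, 20, 0, 0, 0, 0, 0]
  ]
}}

```text
time_s: 3.12
eef_pos: [563.1, -342.6, 27.5]
ee_rot: [0.011, 0.685, 0.729, -0.001]
force: [0.4, -0.4, 0.1]
grip_width: 0.501
```

>>> {"api": "play_rows", "payload": {
  "plan": [
    [-1, 10, 0, 0, 0, 0, 0],
    [-1, 10, 0, 0, 0, 0, 0],
    [-1, 10, 0, 0, 0, 0, 0],
    [-1, 10, 0, 0, 0, 0, 0],
    [-1, 10, 0, 0, 0, 0, 0]
  ]
}}

```text
time_s: 3.53
eef_pos: [561.0, -290.6, 36.6]
ee_rot: [0.017, 0.684, 0.729, -0.001]
force: [0.5, 0.1, -0.9]
grip_width: 0.501
```

>>> {"api": "play_rows", "payload": {
  "plan": [
    [-1, -20, 0, 0.01, 0.01, 0, 0],
    [-1, -15, 0, 0.01, 0.01, 0, 0],
    [0, 0, -10, 0, 0, 0, 0],
    [0, 0, -10, 0, 0, 0, 0],
    [0, 0, 0, 0, 0, 0, 0]
  ]
}}

```text
time_s: 3.95
eef_pos: [559.7, -321.0, 16.9]
ee_rot: [0.004, 0.683, 0.73, 0.0]
force: [-0.3, -0.5, -0.8]
grip_width: 0.503
```

>>> {"api": "play_rows", "payload": {
  "plan": [
    [-2, 0, -7, 0, 0, 0, 0],
    [0, 0, 0, 0, 0, 0, 0],
    [-1, 10, -1, 0, 0, 0, 0],
    [-1, 10, -1, 0, 0, 0, 0],
    [0, 0, 0, 0, 0, 0, 0]
  ]
}}

```text
time_s: 4.37
eef_pos: [554.5, -296.8, 4.9]
ee_rot: [0.002, 0.683, 0.731, 0.0]
force: [-0.7, -0.3, 0.1]
grip_width: 0.501
```

>>> {"api": "play_rows", "payload": {
  "plan": [
    [-1, 10, 1, 0, 0, 0, 0],
    [-1, 10, 1, 0, 0, 0, 0],
    [-1, 10, 0, 0, 0, 0.01, 0],
    [-1, 10, 0, 0, 0, 0.01, 0],
    [-1, 10, 0, 0, 0, 0.01, 0]
  ]
}}

```text
time_s: 4.78
eef_pos: [549.6, -244.7, 7.8]
ee_rot: [0.004, 0.671, 0.741, -0.0]
force: [0.4, -1.4, -2.6]
grip_width: 0.502
```

```bash
cat > look.py <<'E'
from h import *
import sys
a=cap('top');b=cap('side');s=sense();print(s['time_s'],s['eef_pos'].round(1),s['ee_rot'].round(3),s['force'].round(1),proj(a,s['eef_pos']),proj(b,s['eef_pos']))
t=a['img'][150:240,120:330]; s=b['img'][165:300,225:365]
t=cv2.convertScaleAbs(t,alpha=1.6,beta=15);s=cv2.convertScaleAbs(s,alpha=1.6,beta=15)
t=cv2.resize(t,(630,270),interpolation=cv2.INTER_CUBIC);s=cv2.resize(s,(332,320),interpolation=cv2.INTER_CUBIC)
o=np.zeros((590,630,3),np.uint8);o[:270]=t;o[270:,:332]=s
cv2.imwrite('pics/'+sys.argv[1],o)
E
python3 look.py c2.png
```

```text
4.8833 [ 549.5 -243.5    7.8] [ 0.003  0.671  0.742 -0.   ] [-0.2  0.4 -0.8] [294.65173734 189.08021816] [276.13934105 195.06100628]
```

View pics/c2.png

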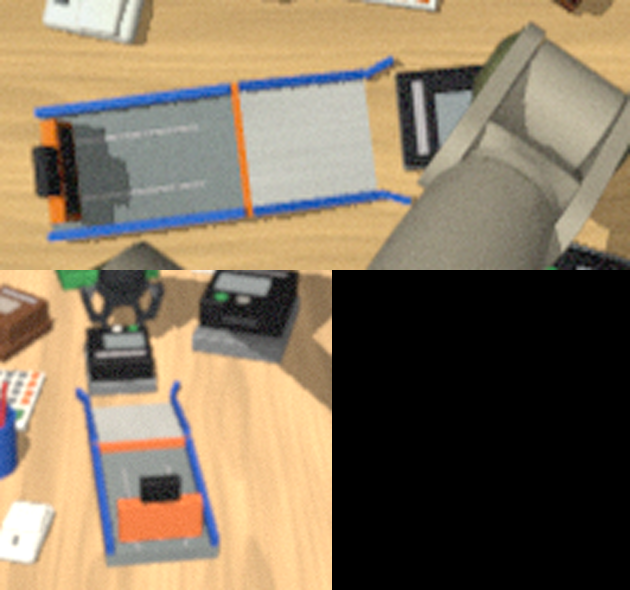

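>>> {"api": "play_rows", "payload": {
  "plan": [
    [-1.3, 10, 0, 0, 0, 0.01, 0],
    [-1.3, 10, 0, 0, 0, 0.01, 0],
    [-1.3, 10, 0, 0, 0, 0, 0],
    [-1.3, 10, 0, 0, 0, 0, 0],
    [-1.3, 10, 0, 0, 0, 0, 0]
  ]
}}

```text
time_s: 5.3
eef_pos: [543.2, -192.4, 8.3]
ee_rot: [0.005, 0.663, 0.748, -0.001]
force: [0.6, -3.6, -2.8]
grip_width: 0.493
```

>>> {"api": "play_rows", "payload": {
  "plan": [
    [-1.3, 10, 0, 0, 0, 0, 0],
    [-1.3, 10, 0, 0, 0, 0, 0],
    [-1.3, 10, 0, 0, 0, 0, 0],
    [-1.3, 10, 0, 0, 0, 0, 0],
    [-1.3, 10, 0, 0, 0, 0, 0]
  ]
}}

```text
time_s: 5.72
eef_pos: [535.5, -136.9, 8.2]
ee_rot: [0.005, 0.663, 0.748, -0.001]
force: [1.1, -4.6, -2.6]
grip_width: 0.502
```

```bash
python3 look.py c3.png
```

```text
5.8167 [ 535.3 -135.8    8.2] [ 0.004  0.663  0.749 -0.001] [-0.5  0.4 -0.3] [260.96822157 193.48246473] [279.51578437 210.56396201]
```

View pics/c3.png

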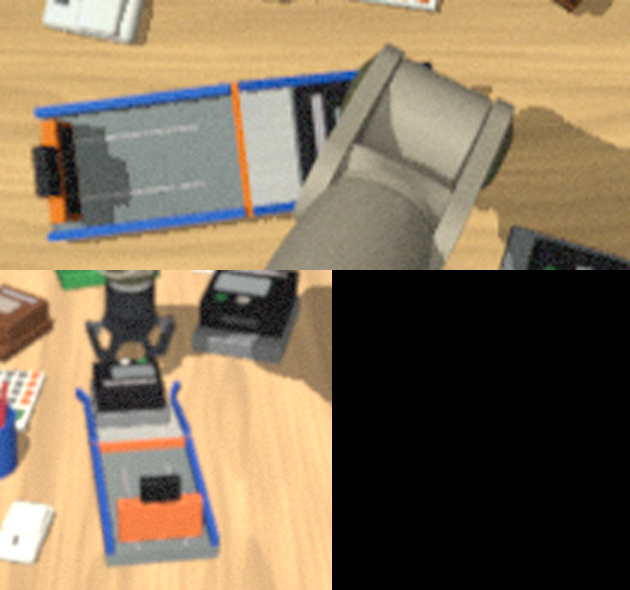

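>>> {"api": "play_rows", "payload": {
  "plan": [
    [-0.8, 10, 0, 0, 0, 0, 0],
    [-0.8, 10, 0, 0, 0, 0, 0],
    [-0.8, 10, 1, 0, 0, 0, 0],
    [-0.8, 10, 2, 0, 0, 0, 0],
    [-0.8, 10, 2, 0, 0, 0, 0]
  ]
}}

```text
time_s: 6.23
eef_pos: [531.5, -85.1, 13.6]
ee_rot: [0.006, 0.663, 0.748, -0.001]
force: [-0.8, -8.1, 1.3]
grip_width: 0.5
```

>>> {"api": "play_rows", "payload": {
  "plan": [
    [-1, 10, 2.5, 0, 0, 0, 0],
    [-1, 10, 2.5, 0, 0, 0, 0],
    [-1, 10, 2.5, 0, 0, 0, 0],
    [-1, 8, 2, 0, 0, 0, 0],
    [-1, 8, 2, 0, 0, 0, 0]
  ]
}}

```text
time_s: 6.65
eef_pos: [525.4, -35.5, 26.5]
ee_rot: [0.006, 0.663, 0.749, -0.003]
force: [-0.5, -7.0, -0.5]
grip_width: 0.5
```

```bash
python3 look.py c4.png
```

```text
6.75 [525.4 -34.6  26.7] [ 0.006  0.662  0.749 -0.002] [ 0.6 -0.4  0.6] [228.75004901 196.34708376] [281.97843116 222.40964234]
```

View pics/c4.png

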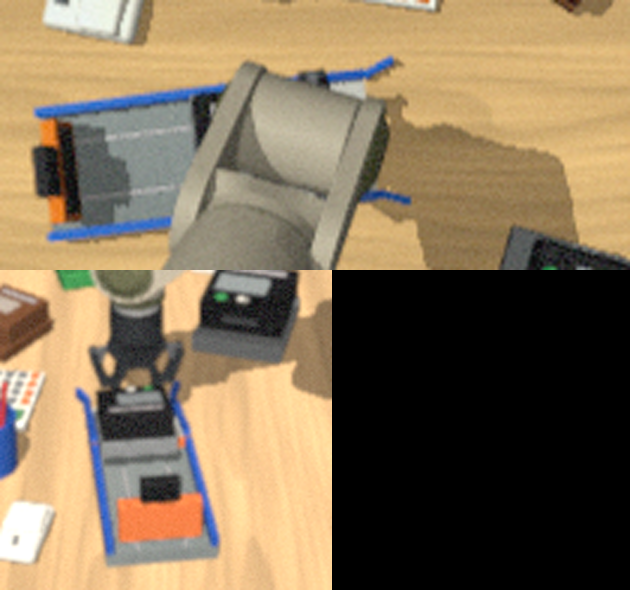

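>>> {"api": "play_rows", "payload": {
  "plan": [
    [0, 0, -6, 0, 0, 0, 0],
    [-0.8, 6, -1, 0, 0, 0, 0],
    [-0.8, 6, 0, 0, 0, 0, 0],
    [-0.8, 6, 0, 0, 0, 0, 0],
    [-0.8, 6, 0, 0, 0, 0, 0]
  ]
}}

```text
time_s: 7.17
eef_pos: [525.3, -22.0, 23.3]
ee_rot: [0.015, 0.661, 0.75, -0.007]
force: [-5.7, -21.0, 9.7]
grip_width: 0.5
```

>>> {"api": "play_rows", "payload": {
  "plan": [
    [-0.8, 6, 1, 0, 0, 0, 0],
    [-0.8, 6, 1, 0, 0, 0, 0],
    [-0.8, 6, 1, 0, 0, 0, 0],
    [-0.8, 6, 1, 0, 0, 0, 0],
    [-0.8, 6, 1, 0, 0, 0, 0]
  ]
}}

```text
time_s: 7.58
eef_pos: [522.5, -1.9, 29.8]
ee_rot: [0.021, 0.661, 0.75, -0.012]
force: [-4.8, -18.1, 9.2]
grip_width: 0.497
```

```bash
python3 look.py c5.png
```

```text
7.6833 [522.5  -1.4  30. ] [ 0.021  0.661  0.75  -0.012] [ -3.8 -11.8   7.6] [218.03016137 197.21857029] [282.74868461 227.27204567]
```

View pics/c5.png

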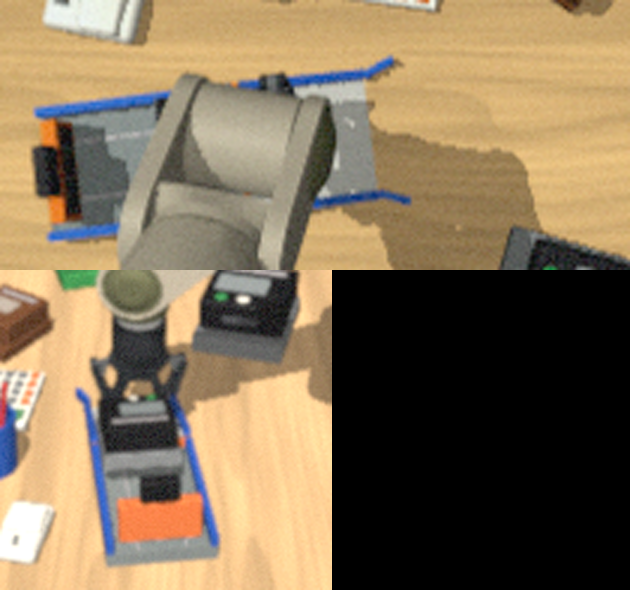

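>>> {"api": "play_rows", "payload": {
  "plan": [
    [0.4, -5, 2, 0.015, 0.005, 0, 0],
    [0, 0, 5, 0.015, 0.005, 0, 0],
    [0, 0, 3, 0.01, 0.005, 0, 0],
    [0, 0, 0, 0, 0, 0, 0]
  ]
}}

```text
time_s: 8.02
eef_pos: [522.5, -6.4, 39.6]
ee_rot: [-0.0, 0.662, 0.75, -0.001]
force: [-0.6, 0.1, 1.4]
grip_width: 0.497
```

```bash
cat > look2.py <<'E'
from h import *
import sys
b=cap('side');s=sense();print(s['time_s'],s['eef_pos'].round(1),s['ee_rot'].round(3),s['force'].round(1))
s=b['img'][190:295,245:345]
cv2.imwrite('pics/'+sys.argv[1],cv2.resize(cv2.convertScaleAbs(s,alpha=1.8,beta=20),(570,600),interpolation=cv2.INTER_CUBIC))
E
python3 look2.py c6.png
```

```text
8.0667 [522.4  -6.3  39.4] [-0.     0.662  0.75  -0.002] [ 0.1  0.2 -0.1]
```

View pics/c6.png

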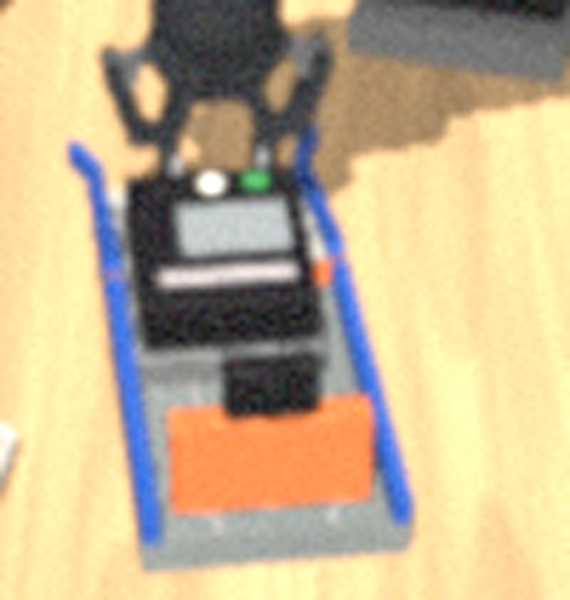

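```bash
python3 - <<'E'
from h import *
import pickle
b=pickle.load(open('c0.pkl','rb'))[1]
u=np.array([-.126,.992,0]);O=np.array([515,55.5,0])
for name,rz,p in(('down',None,None),('up',None,.241)):
  for rx in(-60,-54,-48,-42):
    if p is None:
        pp=-np.arctan2(12,rx+123); r=32+np.tan(-pp)*(-rx)
    else: pp=p; r=32-.246*(-8-rx)
    f=lambda l,h: proj(b,O+u*(rx+l*np.cos(pp)-h*np.sin(pp))+np.array([0,0,r+l*np.sin(pp)+h*np.cos(pp)]))
    print(name,rx,[np.round((q[1]-190)*5.714) for q in (f(17,60),f(123,60),f(125,22),f(125,0))])
E
```

```text
down -60 [np.float64(140.0), np.float64(277.0), np.float64(327.0), np.float64(353.0)]
down -54 [np.float64(147.0), np.float64(283.0), np.float64(333.0), np.float64(360.0)]
down -48 [np.float64(154.0), np.float64(289.0), np.float64(340.0), np.float64(367.0)]
down -42 [np.float64(161.0), np.float64(295.0), np.float64(347.0), np.float64(374.0)]
up -60 [np.float64(140.0), np.float64(207.0), np.float64(273.0), np.float64(310.0)]
up -54 [np.float64(144.0), np.float64(211.0), np.float64(277.0), np.float64(314.0)]
up -48 [np.float64(148.0), np.float64(215.0), np.float64(282.0), np.float64(319.0)]
up -42 [np.float64(151.0), np.float64(220.0), np.float64(286.0), np.float64(323.0)]
```

>>> {"api": "play_rows", "payload": {
  "plan": [
    [-0.8, 8, 0, 0.005, 0, 0, 0],
    [-0.8, 7, 0, 0.005, 0, 0, 0],
    [-0.8, 7, 0, 0.005, 0, 0, 0],
    [-0.8, 7, 0, 0.005, 0, 0, 0],
    [-0.8, 7, 0, 0, 0, 0, 0]
  ]
}}

```text
time_s: 8.48
eef_pos: [517.3, 32.4, 38.3]
ee_rot: [-0.008, 0.662, 0.75, 0.006]
force: [1.4, -2.4, -2.4]
grip_width: 0.498
```

>>> {"api": "play_rows", "payload": {
  "plan": [
    [-0.5, 4, 0, -0.008, 0, 0, 0],
    [-0.5, 4, 0, -0.005, 0, 0, 0],
    [-0.5, 4, 0, 0, 0, 0, 0],
    [-0.5, 3, 0, 0, 0, 0, 0],
    [0, 0, 0, 0, 0, 0, 0]
  ]
}}

```text
time_s: 8.9
eef_pos: [514.5, 51.3, 38.0]
ee_rot: [-0.003, 0.661, 0.75, 0.0]
force: [-0.4, -1.8, 0.8]
grip_width: 0.5
```

```bash
python3 look2.py c7.png
```

```text
8.95 [514.6  51.1  38.1] [-0.003  0.661  0.75   0.   ] [-0.8  0.  -0.1]
```

View pics/c7.png

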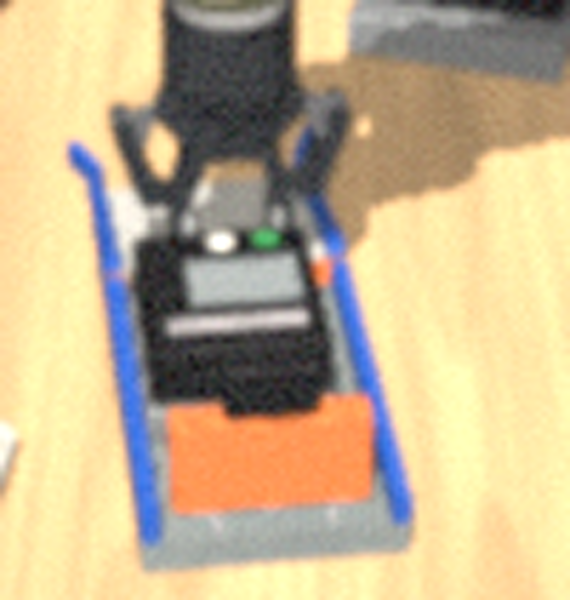

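```bash
python3 - <<'E'
from h import *
import pickle
b=pickle.load(open('c0.pkl','rb'))[1]
u=np.array([-.126,.992,0]);O=np.array([515,55.5,0])
for rx in(-8,-3,0,5,10,15):
  for r,pp in((20,0.),(32,-.096)):
    f=lambda l,h: proj(b,O+u*(rx+l*np.cos(pp)-h*np.sin(pp))+np.array([0,0,r+l*np.sin(pp)+h*np.cos(pp)]))
    print(rx,r,[np.round((q[1]-190)*5.714) for q in (f(17,60),f(123,60),f(125,22),f(125,0))])
for op in(0,.028,.045):
    print(op,[np.round((proj(b,O+u*(128+op*1000+d)+np.array([0,0,z]))[1]-190)*5.714) for d,z in((16,112),(16,79),(16,20),(0,79))])
E
```

```text
-8 20 [np.float64(209.0), np.float64(325.0), np.float64(384.0), np.float64(416.0)]
-8 32 [np.float64(200.0), np.float64(331.0), np.float64(386.0), np.float64(415.0)]
-3 20 [np.float64(214.0), np.float64(331.0), np.float64(390.0), np.float64(422.0)]
-3 32 [np.float64(205.0), np.float64(337.0), np.float64(392.0), np.float64(421.0)]
0 20 [np.float64(217.0), np.float64(334.0), np.float64(393.0), np.float64(425.0)]
0 32 [np.float64(208.0), np.float64(340.0), np.float64(395.0), np.float64(425.0)]
5 20 [np.float64(222.0), np.float64(340.0), np.float64(399.0), np.float64(431.0)]
5 32 [np.float64(213.0), np.float64(346.0), np.float64(401.0), np.float64(431.0)]
10 20 [np.float64(228.0), np.float64(346.0), np.float64(405.0), np.float64(437.0)]
10 32 [np.float64(219.0), np.float64(352.0), np.float64(407.0), np.float64(437.0)]
15 20 [np.float64(233.0), np.float64(352.0), np.float64(411.0), np.float64(443.0)]
15 32 [np.float64(224.0), np.float64(358.0), np.float64(413.0), np.float64(443.0)]
0 [np.float64(310.0), np.float64(361.0), np.float64(448.0), np.float64(342.0)]
0.028 [np.float64(344.0), np.float64(395.0), np.float64(483.0), np.float64(375.0)]
0.045 [np.float64(365.0), np.float64(416.0), np.float64(505.0), np.float64(396.0)]
```

>>> {"api": "play_rows", "payload": {
  "plan": [
    [1.5, -12, 2, 0, 0, 0, 0],
    [0, -3, 20, 0, 0, 0, 0],
    [0, 0, 35, 0, 0, 0, 0],
    [0, 0, 35, 0, 0, 0, 0],
    [0, 0, 35, 0, 0, 0, -1]
  ]
}}

```text
time_s: 9.37
eef_pos: [511.9, 33.1, 163.5]
ee_rot: [-0.01, 0.662, 0.75, -0.003]
force: [0.2, 0.1, -0.5]
grip_width: 0.376
```

>>> {"api": "play_rows", "payload": {
  "plan": [
    [-4, 32, 0, 0, 0, 0, -1],
    [-5, 38, 0, 0, 0, 0, -1],
    [-5, 38, 0, 0, 0, 0, -1],
    [-5, 38, 0, 0, 0, 0, -1],
    [-5, 38, 0, 0, 0, 0, -1]
  ]
}}

```text
time_s: 9.78
eef_pos: [493.2, 212.7, 174.8]
ee_rot: [-0.003, 0.667, 0.745, 0.003]
force: [0.4, 0.3, 0.5]
grip_width: -0.001
```

>>> {"api": "play_rows", "payload": {
  "plan": [
    [-4, 33, 0, 0, 0, 0, -1],
    [-1, 10, 0, 0, 0, 0, -1],
    [0, 0, 0, 0, 0, 0, -1]
  ]
}}

```text
time_s: 10.03
eef_pos: [487.2, 261.3, 175.8]
ee_rot: [-0.003, 0.665, 0.746, 0.004]
force: [0.3, -0.7, 0.5]
grip_width: -0.0
```

```bash
python3 - <<'E'
from h import *
a=cap('top');b=cap('side')
t=a['img'][160:240,125:265]; s=b['img'][190:295,235:345]
f=lambda i,w,h:cv2.resize(cv2.convertScaleAbs(i,alpha=1.8,beta=20),(w,h),interpolation=cv2.INTER_CUBIC)
o=np.zeros((600,800,3),np.uint8);o[:252,:440]=0
o[:200,:350]=f(t,350,200);o[:420,355:795]=f(s,440,420)
cv2.imwrite('pics/c8.png',o)
E
```

```text
(no output)
```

View pics/c8.png

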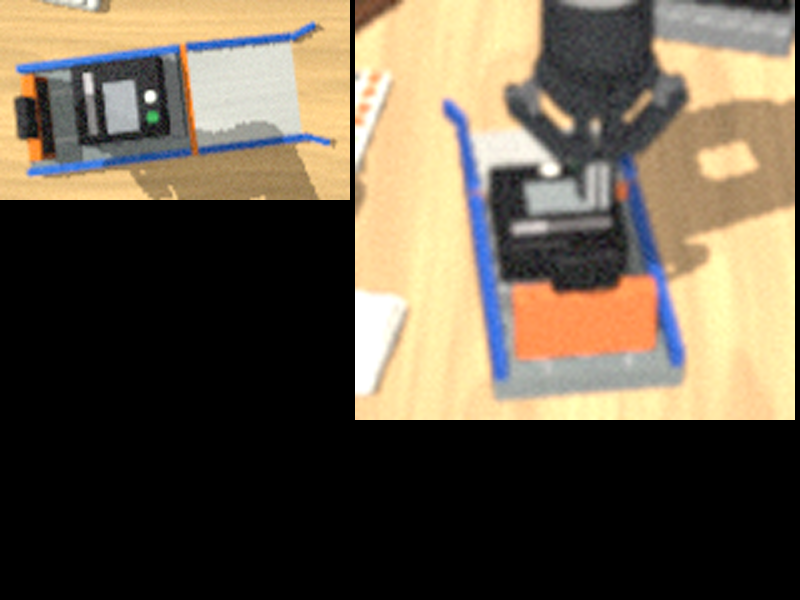

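The picture shows the printer lying in the bay behind the fully visible lip, with a gap to the backstop. Next I close the backstop.

>>> {"api": "play_rows", "payload": {
  "plan": [
    [-1, 8, 0, 0, 0, 0, -1],
    [0, 1, -25, 0, 0, 0, -1],
    [0, 0, -25, 0, 0, 0, -1],
    [0, 0, -20, 0, 0, 0, -1],
    [0, 0, 0, 0, 0, 0, -1]
  ]
}}

```text
time_s: 10.55
eef_pos: [489.9, 262.7, 105.2]
ee_rot: [-0.002, 0.67, 0.743, 0.005]
force: [-0.9, -0.2, -0.7]
grip_width: 0.0
```

>>> {"api": "play_rows", "payload": {
  "plan": [
    [0, 0, -11, 0, 0, 0, -1],
    [0, 0, 0, 0, 0, 0, -1],
    [1, -8, 0, 0, 0, 0, -1],
    [1, -8, 0, 0, 0, 0, -1],
    [0, 0, 0, 0, 0, 0, -1]
  ]
}}

```text
time_s: 10.97
eef_pos: [494.2, 243.1, 97.5]
ee_rot: [-0.002, 0.672, 0.741, 0.007]
force: [-0.0, 0.6, 0.3]
grip_width: 0.002
```

>>> {"api": "play_rows", "payload": {
  "plan": [
    [1, -8, 0, 0, 0, 0, -1],
    [1, -8, 0, 0, 0, 0, -1],
    [0.8, -6, 0, 0, 0, 0, -1],
    [0, 0, 0, 0, 0, 0, -1]
  ]
}}

```text
time_s: 11.3
eef_pos: [497.4, 219.3, 99.6]
ee_rot: [-0.002, 0.672, 0.74, 0.008]
force: [-1.3, 1.4, -0.6]
grip_width: 0.003
```

>>> {"api": "play_rows", "payload": {
  "plan": [
    [0.6, -4, -2, 0, 0, 0, -1],
    [0.6, -4, -1, 0, 0, 0, -1],
    [0.4, -3, -1, 0, 0, 0, -1],
    [0, 0, 0, 0, 0, 0, -1]
  ]
}}

```text
time_s: 11.63
eef_pos: [499.2, 212.8, 98.3]
ee_rot: [-0.005, 0.673, 0.74, 0.014]
force: [0.4, -0.1, -0.1]
grip_width: 0.003
```

>>> {"api": "play_rows", "payload": {
  "plan": [
    [0.4, -3, 0, 0, 0, 0, -1],
    [0.4, -3, 0, 0, 0, 0, -1],
    [0.3, -2, 0, 0, 0, 0, -1]
  ]
}}

```text
time_s: 11.88
eef_pos: [499.3, 212.3, 98.6]
ee_rot: [-0.009, 0.673, 0.74, 0.02]
force: [-0.1, 13.0, -1.5]
grip_width: 0.001
```

>>> {"api": "play_rows", "payload": {
  "plan": [
    [0.8, -6, 0, 0, 0, 0, -1],
    [0.8, -6, 0, 0, 0, 0, -1],
    [0.8, -6, 0, 0, 0, 0, -1]
  ]
}}

```text
time_s: 12.13
eef_pos: [499.3, 212.0, 99.1]
ee_rot: [-0.021, 0.673, 0.738, 0.033]
force: [-0.4, 43.5, -6.4]
grip_width: -0.001
```

>>> {"api": "play_rows", "payload": {
  "plan": [
    [-1, 8, 0, 0, 0, 0, -1],
    [-2, 15, 0, 0, 0, 0, -1],
    [-1, 10, 10, 0, 0, 0, -1],
    [0, 0, 40, 0, 0, 0, -1],
    [0, 0, 40, 0, 0, 0, -1]
  ]
}}

```text
time_s: 12.55
eef_pos: [491.5, 246.5, 185.5]
ee_rot: [-0.025, 0.673, 0.739, 0.028]
force: [0.4, 0.4, 0.4]
grip_width: 0.002
```

>>> {"api": "play_rows", "payload": {
  "plan": [
    [-40, 0, 10, 0, 0, 0, -1],
    [-40, 0, 0, 0, 0, 0, -1],
    [-40, 0, 0, 0, 0, 0, -1],
    [-35, 0, 0, 0, 0, 0, -1],
    [0, 0, 0, 0, 0, 0, -1]
  ]
}}

```text
time_s: 12.97
eef_pos: [337.5, 245.0, 208.4]
ee_rot: [-0.017, 0.673, 0.739, 0.036]
force: [1.0, -0.1, 1.3]
grip_width: 0.002
```

```bash
python3 - <<'E'
from h import *
a=cap('top');b=cap('side');print(sense()['force'].round(1),sense()['time_s'])
cv2.imwrite('pics/top9.png',a['img'])
t=a['img'][110:240,125:285]; s=b['img'][175:295,215:345]
f=lambda i,w,h:cv2.resize(cv2.convertScaleAbs(i,alpha=1.8,beta=20),(w,h),interpolation=cv2.INTER_CUBIC)
o=np.zeros((400,800,3),np.uint8)
o[:325,:400]=f(t,400,325);o[:369,400:800]=f(s,400,369)
cv2.imwrite('pics/c9.png',o)
E
```

```text
[ 0.4 -0.6  0.4] 13.0667
```

View pics/c9.png

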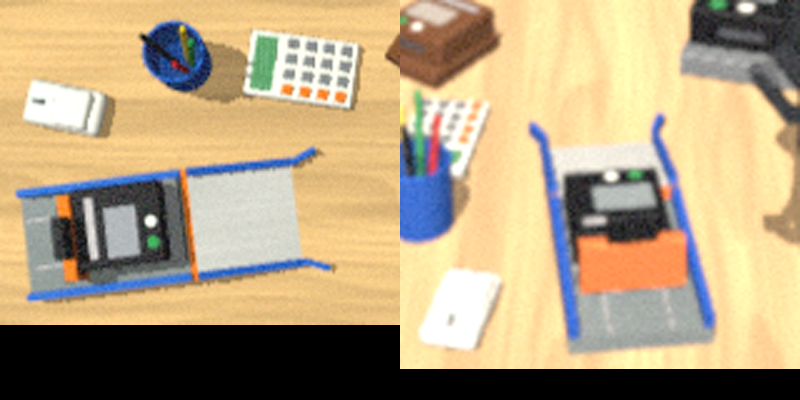

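```bash
python3 - <<'E'
from h import *
import pickle
a=pickle.load(open('c0.pkl','rb'))[0];n=cv2.imread('pics/top9.png')
u=np.array([-.126,.992]);O=np.array([515,55.5])
def dk(px,z): return (onz(a,px,z)[:2]-O)@u
hs=cv2.cvtColor(n,cv2.COLOR_BGR2HSV)
m=cv2.inRange(hs,(3,150,80),(16,255,255));m[:,:140]=0;m[:,165:]=0;m[:180]=0;m[230:]=0
print('orange plate centre px',[dk(p,79) for p in ((125+73/2.5,110+262/2.5),(125+68/2.5,110+208/2.5))], 'tab',dk((125+62/2.5,110+238/2.5),112))
print('body rear/front',dk((125+166/2.5,110+222/2.5),60),dk((125+75/2.5,110+230/2.5),60))
d=cv2.absdiff(n,a['img'])[110:175,125:275].max(2);print('others diff',(d>60).sum())
E
```

```text
orange plate centre px [np.float64(132.8849581961249), np.float64(131.84939491113437)] tab 133.19101469587153
body rear/front 20.52793705121094 131.6441327342966
others diff 28
```

```bash
python3 -c "
from rig import ctrl
print(ctrl.finish_job())"
```

```text
the job is handed in; nothing more can be done
None
```

I pushed the small black printer up the ramp with two half-open fingers on its rear face until it dropped behind the orange lip and lay level in the bay. I then pushed the backstop tab until it stopped hard, let go and moved the arm clear. The job was handed in after about 13 s.

- **Backstop:** it met a hard stop at 43 N, applied with the fingertips on the tab. The tab centre measured at dock x ≈ 133 mm against the 136 mm expected, which is about the accuracy of picking points off the picture.
- **Printer:** the last pictures show it between the lip and the backstop. Its rear edge measured about 3.5 mm behind the lip, where the gap allows at most 3 mm; I put the excess down to the same measuring error.
- **On the way up:** just past the lip the force rose to about 21 N backward and 10 N upward. I took this as possible contact between the gripper and the printer, so I backed off and raised the tool; after that the force stayed low. The wrist force stayed well under its limit.
- **Other items:** the calculator, pen cup and mouse look unmoved. Comparing their area before and after showed 28 differing pixels, probably shadow or noise, which I did not check further.

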